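# Pack a second leaded glass panel over a cork separator

## Task

Pack the second leaded glass panel into the wooden packing carrier, on top of the one already in it: first lay the cork separator sheet on the lower panel, slide it under the overhanging lip until you feel it touch the end stop and both side posts, without forcing it, and let go of it so that it stays snug there; then lay the panel on the sheet and slide it home the same way. Glass must never touch glass, set down and push gently, and leave the other things on the bench alone.

Things in the scene. Friction and masses are not known exactly. Their poses are not given: they have to be found in the camera images.
- carrier: Fixed packing carrier of plain wood. Origin: underside of its base board, exactly below the centre of a layer that is fully home; x points to the end stop (roughly away from the robot, yaw varies), y to the side posts, z up. Base board 10 mm thick (x -105 to 95, y -55 to 55 mm). Between the posts, on the whole -y side and at the -x end it is open for fingers.
- lip_edge (a point): Lower edge of the lip on the carrier's end stop, mid-width, at (63, 0, 41) mm of the carrier. The end stop is a full-width wall with its face at x = 75 mm; the full-width lip overhangs the layers by 12 mm, underside 41 mm and top 47 mm above the carrier's origin.
- post_far (a point): Side post near the end stop, mid-length of its inner face, at its top: (60, 30, 40) mm of the carrier. 20 mm long in x, inner face at y = 30 mm, 14 mm thick.
- post_near (a point): The other side post, same size, at (-60, 30, 40) mm of the carrier.
- lower_center (a point): Centre of the leaded glass panel already in the carrier: loose, 150 (x) x 60 (y) x 10 mm thick, lying on the base board within about 2 mm of stop and posts. Same look as the other panel.
- sheet_center (a point): Centre of the loose cork separator sheet, plain rigid cork board 150 (x) x 60 (y) x 8 mm thick, about 60 g. At the start it lies flat on one of the two batten rests. Home: centre 24 mm above the carrier's origin.
- panel_center (a point): Centre of the loose second leaded glass panel: green glass pieces in a dark metal frame, 150 (x) x 60 (y) x 10 mm thick, about 240 g, same either way round. At the start it lies flat on the other batten rest. Home: centre 33 mm above the carrier's origin, so 3 mm of play under the lip.
- rest_a: Fixed batten rest under the panel: two wooden battens 20 mm high, 22 mm wide, 90 mm long in y, at x = -48 and +48 mm of its origin (on the bench, centre); open between them.
- rest_b: Same kind of rest, under the cork sheet.
- flux: Bystander: white flux bottle, 52 mm across, 110 mm high; origin at its foot.
- pliers: Bystander: pliers lying flat, 130 mm long; origin underneath, near the middle.
- pot: Bystander: small clear open pot, 60 mm across, 35 mm high; origin at its foot.
Things that resemble listed ones, but are neither listed nor needed, are in the scene too. Of the things like the part that bears sheet_center, leave any that is blue or pink; of the rest the larger one is meant.

How it is judged (in metres and radians):
On the way, in this order (a step that is already met when the one before it is completed fails the run):
1. the cork sheet, home to within 4 mm, is felt against the stop or posts (a push of at least 1.5 N) (x of sheet_center in the frame of carrier above -0.004 m and y of sheet_center in the frame of carrier above -0.004 m and contact force between sheet and carrier above 1.5 N).
2. the cork sheet lies flat and fully home on the lower panel, let go, before the second panel is on it (x of sheet_center in the frame of carrier between -0.002 and 0.002 m and y of sheet_center in the frame of carrier between -0.002 and 0.002 m and z of sheet_center in the frame of carrier between 0.0215 and 0.0265 m and angle between the x axis of sheet_center and the x axis of carrier, either way round below 0.05 rad and angle between sheet_center's own z axis and vertical below 0.05 rad and contact force between each of the fingers, panel and sheet below 0.1 N), for 0.2 s.
3. the second panel, home to within 4 mm, is felt against the stop or posts (a push of at least 1.5 N) (x of panel_center in the frame of carrier above -0.004 m and y of panel_center in the frame of carrier above -0.004 m and contact force between panel and carrier above 1.5 N).
At the end, for the whole second after the job is handed in: Lower panel, cork sheet and second panel lie flat on one another in the carrier in that order, sheet and second panel within 2 mm of touching the end stop and the side posts (lower panel within 5 mm), square to within 3 degrees, released and at rest (x of lower_center in the frame of carrier between -0.005 and 0.002 m and y of lower_center in the frame of carrier between -0.005 and 0.002 m and z of lower_center in the frame of carrier between 0.0125 and 0.0175 m and angle between the x axis of each of lower_center, sheet_center, panel_center and the x axis of carrier, either way round below 0.05 rad and angle between each of lower_center, sheet_center, panel_center's own z axis and vertical below 0.05 rad and x of sheet_center in the frame of carrier between -0.002 and 0.002 m and y of sheet_center in the frame of carrier between -0.002 and 0.002 m and z of sheet_center in the frame of carrier between 0.0215 and 0.0265 m and x of panel_center in the frame of carrier between -0.002 and 0.002 m and y of panel_center in the frame of carrier between -0.002 and 0.002 m and z of panel_center in the frame of carrier between 0.0305 and 0.0355 m and contact force between the fingers and sheet below 0.1 N and contact force between the fingers and panel below 0.1 N and linear speed of each of sheet, panel, lower below 0.02 m/s).
It fails at once if the sheet or the second panel is pushed on the stop, lip or posts with over 30 N (contact force between any of panel, sheet and carrier above 30 N).
It fails at once if glass touches glass (contact force between panel and lower above 0.3 N).
It fails at once if the second panel is dropped or rammed: faster than 0.25 m/s in the last 12 mm above its place, or pressed on the sheet with over 60 N (contact force between panel and sheet above 60 N or (horizontal distance between panel_center and carrier below 0.06 m and z of panel_center in the frame of carrier below 0.045 m and linear speed of panel above 0.25 m/s)).
It fails at once if a bystander (bottle, pliers or pot) is moved by more than 20 mm (distance of any of flux, pliers, pot from where it was at the start of the episode above 0.02 m).
It also fails if it takes over 61 s, if anything falls off the work surface, if the arm or the gripper's body presses on something with over 40 N, if the wrist force passes 120 N, or if a joint passes its speed limit or range.

## Robot

A 6-joint arm with a two-finger parallel gripper is mounted at the origin on the work surface. World frame = base frame: x ahead of the robot, y to its left, z up, the work surface at z = 0. Lengths are in mm, angles in rad, forces in N, time in s.
With the tool pointing down it reaches from about 350 to 775 mm from the base axis. Payload 5.5 kg.
Tool frame: the origin (TCP) lies at the centre of the arm's flange, where the gripper is bolted on; the fingertips stand 173 mm ahead of it and the grasp point (between the pads) lies 155 mm ahead of it (robot.tcp_to_grasp is the distance from the TCP to the grasp point, in mm); x points along the fingers, z is the direction in which the jaws open and shut, and the axes are right-handed (so a half turn about x gives the same grasp; the last joint's range is limited). The gripper opens to 85 mm and grips with 20 to 120 N. Pads are 22 mm wide; open, the fingers measure 114 mm over their backs; the gripper's body (76 mm by 85 mm) begins 54 mm behind the grasp point. The pads swing forward as they close: fully open they stand 13 mm farther back than shut.
Start: joints at [1.06, 0.313, 0.046, 1.304, 0, 1.431], TCP at [208.377, 535.94, 404.723] pointing down, gripper open.
Joint ranges: [-2.76, 2.76], [-0.86, 1.69], [-1.03, 1.26], [-2.2, 2.34], [-1.47, 1.5], [-3.14, 3.14]. Speed limits (rad/s): [2.57, 2.57, 3.14, 3.14, 3.14, 3.14].

## Interface

Orientations are given as a 3x3 rotation matrix whose columns are the frame's x, y, z axes.
In Python, from bench import sense, read_camera, robot, nets gives the robot as it stands.
- The arm moves only by the tool jog_arm, never from a script. Its arguments are lists of equal length, an entry for each row: "jaw": the closure, from 0 (fully open) to 1 (shut); "xyz": the shift along the tool's x, y, z in mm, a list of three; "roll": the turn about the tool's x in degrees. A call has 1 to 5 rows; each row is the pose to reach, as a shift and turn from the pose measured when the call began, along the tool's axes at that moment; what a row does not reach only later rows make up. A row lasts 1/10 s, in which the tool goes at most 50 mm and 8.59 degrees, less where a joint would pass 70% of its speed; a pose out of reach is approached as far as the arm can. A call with a gripper value outside its range is refused whole. The fingers move at their own pace and stop on an object; "grip_force" is the grip in N (left out, the last holds). Time passes only in rows, so rows that repeat a pose let the fingers close. It gives the time, the measured TCP pose, the force and the opening at its end, in the units of the state.
- sense(): the state, without advancing time (a new reading comes with each control period).
- read_camera(name): name is "scene" or "top" or "wrist"; returns a dict with "img" (400x640x3 uint8, red, green, blue), "fx", "fy", "cx", "cy" (pixels), "distortion" ([k1, k2, p1, p2, k3] as OpenCV has them; the pictures are not rectified), "xyz" and "attitude" of the camera in the world. Camera axes: x right, y down, z forward; pixel columns grow to the right and rows downward; lengths in mm; the calibration is good to about 2 mm. A picture is of the moment at which its call begins. There is no depth.
- robot.finish_job(): hands the job in, once; it reports no verdict.
Trained networks look in a picture, given as the dict that the camera call returned (one of the last four; its "shot" number tells which), for a name from the list of things; names that differ only in an ending like _2 or _b are one class to them, and where a whole thing is asked for, a point or a joint stands for the part that bears it (a point fixed in the world has none). Each returns a list of dicts, best first, with "score" (0 to 1); they miss things now and then, are a little off and sometimes report something else, mostly with a low value. They report only what shows in the picture. A call takes as long as a camera call. They do not tell look-alikes from the thing itself.
- nets.cut_out(query, picture): "region" (400x640 bool, what is visible of it) and "point" ([column, row] in pixels, amid what is visible of it).
- nets.mark_of(query, picture): "point" ([column, row] in pixels: a listed point, or the origin of a listed thing).
The state is a dict: "time": time; "q": joint angles; "joint_vel": joint speeds; "joint_torque": joint torques, N m; "tcp_pos": TCP position; "orientation": TCP orientation; "ft_force": force on the tool from outside, world axes, zero at the start; "wrist_torque": the same for the moment, N m; "opening": finger opening in mm.
Only numpy, scipy, OpenCV 4.12 (cv2) and the standard library are available. Lean on these libraries where they do the work, as an engineer would, in place of code of your own. Each camera call takes 0.05 s, during which the arm holds its last target. There are 200 camera calls.

## Working session

There is one attempt and no reset: what is moved stays moved. The work goes in short steps, Python scripts to look and compute and a tool call to move; the robot and the scene stay as the last step left them, time stands still between calls to the robot, and variables do not carry over. Pictures are saved under pics/ and viewed, about 8 in all and at most 12, crops included, and the job is handed in when it is done.

Besides the shell and the picture viewer there is one more tool, called after "Call:" by a JSON object that holds its "api" and its "payload", one argument or row to a line. jog_arm: Moves the arm, as the interface text tells. Its arguments: {"type":"object","properties":{"jaw":{"type":"array"},"xyz":{"type":"array"},"roll":{"type":"array"},"grip_force":{"type":"number"}},"required":["jaw","xyz","roll"]}

```bash
ls; mkdir -p pics; cat > h.py <<'E'
import numpy as np, cv2
from bench import sense, read_camera, robot, nets
def K(p): return np.array([[p['fx'],0,p['cx']],[0,p['fy'],p['cy']],[0,0,1.]])
def onplane(p,uv,z):
    uv=np.array(uv,float).reshape(-1,1,2)
    n=cv2.undistortPoints(uv,K(p),np.array(p['distortion'],float)).reshape(-1,2)
    d=np.c_[n,np.ones(len(n))]@np.array(p['attitude']).T
    o=np.array(p['xyz'],float); t=(z-o[2])/d[:,2]
    return o+t[:,None]*d
def proj(p,X):
    R=np.array(p['attitude']).T; t=-R@np.array(p['xyz'],float)
    return cv2.projectPoints(np.array(X,float).reshape(-1,1,3),cv2.Rodrigues(R)[0],t,K(p),np.array(p['distortion'],float))[0].reshape(-1,2)
def save(n,img): cv2.imwrite('pics/'+n,cv2.cvtColor(img,cv2.COLOR_RGB2BGR))
def rect(region,p,z):
    c=max(cv2.findContours(region.astype(np.uint8),0,2)[0],key=cv2.contourArea)
    w=onplane(p,c.reshape(-1,2),z)[:,:2].astype(np.float32)
    return cv2.minAreaRect(w)
E
python3 - <<'E'
from h import *
np.set_printoptions(precision=1,suppress=True)
print(sense())
for cam in ['top','scene']:
    p=read_camera(cam); save(cam+'0.png',p['img']); print(cam,p['xyz'],p['fx'])
    for q,z in [('carrier',0),('lip_edge',41),('post_far',40),('post_near',40),('lower_center',15),('sheet_center',24),('panel_center',25),('rest_a',0),('flux',0),('pliers',0),('pot',0)]:
        for r in nets.mark_of(q,p)[:4]:
            print(q,round(r['score'],2),np.array(r['point']),onplane(p,r['point'],z)[0])
    for q in ['sheet_center','panel_center','rest_a','carrier']:
        z={'s':28,'p':30,'r':20,'c':10}[q[0]]
        for r in nets.cut_out(q,p)[:4]: print('cut',q,round(r['score'],2),r['point'],rect(r['region'],p,z))
E
```

```text
pics
{'time': 0.0, 'q': array([1.1, 0.3, 0. , 1.3, 0. , 1.4]), 'joint_vel': array([-0., -0., -0.,  0., -0., -0.]), 'joint_torque': array([  0. , -48.1,  29.9,   0. ,  -0. ,  -0. ]), 'tcp_pos': array([208.3, 535.7, 403.8]), 'orientation': array([[-0. , -0.9,  0.4],
       [-0. ,  0.4,  0.9],
       [-1. ,  0. , -0. ]]), 'ft_force': array([-0.1,  1.2,  0.1]), 'wrist_torque': array([-0.,  0., -0.]), 'opening': 85.56974788673068}
top [365.1  45.3 972.7] 362.05922195855766
carrier 0.96 [352.1 195.3] [578.1 -30.4   0. ]
lip_edge 0.57 [359.6 167.6] [644.5 -49.8  41. ]
post_far 0.77 [343.  165.4] [651.8  -5.7  40. ]
post_far 0.34 [238.1 160.8] [670.9 277.2  40. ]
post_near 0.84 [339.9 213.5] [521.4   6.1  40. ]
post_near 0.16 [355.9 194.7] [570.8 -37.4  40. ]
lower_center 0.84 [352.9 195.8] [573.4 -31.4  15. ]
lower_center 0.69 [443.5 154.4] [ 685.6 -285.6   15. ]
sheet_center 0.8 [244.1 221.9] [506.2 260.3  24. ]
sheet_center 0.66 [291.9 294.1] [317.9 133.3  24. ]
sheet_center 0.58 [199.1 219.8] [514.  381.4  24. ]
sheet_center 0.58 [200.7 281.8] [351.7 369.6  24. ]
panel_center 0.65 [443.2
[... 2836 characters left out ...]
06, 156.18116760253906), 77.7958755493164)
cut panel_center 0.86 [207.0, 183.4] ((488.22540283203125, -249.285888671875), (64.37127685546875, 153.8660888671875), 69.36432647705078)
cut rest_a 0.66 [215.2, 199.5] ((536.2459716796875, -223.6819305419922), (23.272964477539062, 30.18631935119629), 63.79698944091797)
cut rest_a 0.6 [434.5, 216.4] ((550.419921875, 290.624755859375), (23.219858169555664, 35.87092208862305), 78.7972183227539)
cut rest_a 0.32 [282.7, 238.9] ((581.8340454101562, -33.49365234375), (125.13735961914062, 205.892578125), 79.54920196533203)
cut carrier 0.98 [289.2, 239.7] ((574.9322509765625, -34.324371337890625), (127.24641418457031, 209.14134216308594), 78.49622344970703)
```

```bash
python3 - <<'E'
import cv2
a=cv2.imread('pics/top0.png')[110:330,160:480]
cv2.imwrite('pics/top0c.png',cv2.resize(a,None,fx=2.5,fy=2.5,interpolation=cv2.INTER_CUBIC))
E
```

```text
(no output)
```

View pics/top0c.png

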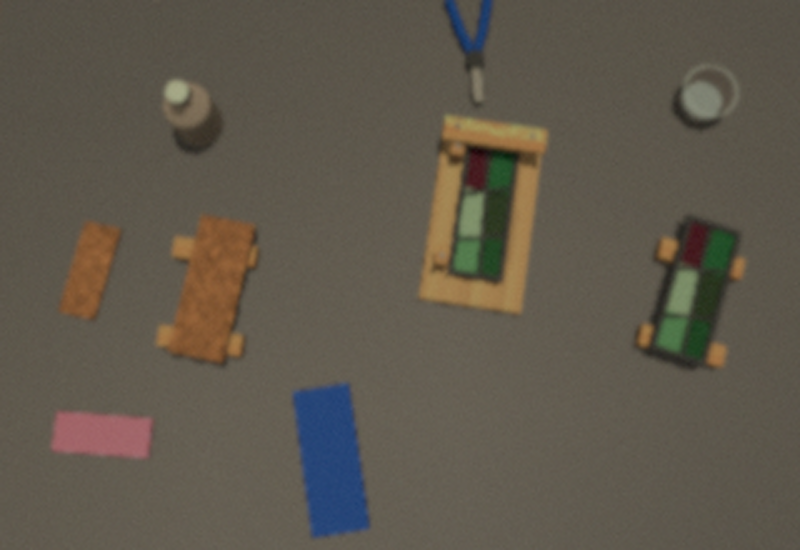

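The crop shows four sheet-like things (full-image pixels). They are the large cork on battens at (244,222), a small cork at (199,220), a pink one at (201,282) and a blue one at (292,294). The large cork is the one meant: it is not blue or pink, it is the larger of the two left (150x60 mm), and it lies on a batten rest. The carrier is at (352,195) with its stop at the top and posts on the left. The panel is at (441,222).

I'll compute a move that looks at the carrier with the wrist camera first.

```bash
cat >> h.py <<'E'
def plan(xyz,xaxis_yaw_deg):
    """shift (tool axes) and roll so that TCP goes to xyz with jaw axis across a part whose x axis has this yaw"""
    s=sense(); R=np.array(s['orientation']); d=R.T@(np.array(xyz)-s['tcp_pos'])
    yz=np.degrees(np.arctan2(R[1,2],R[0,2]))
    r=[((-(xaxis_yaw_deg+a-yz)+180)%360)-180 for a in (90,-90)]
    r=min(r,key=abs)
    print('t',round(s['time'],2),'tcp',np.round(s['tcp_pos'],1),'jawyaw-90',round(yz-90,2),'open',round(s['opening'],1),'F',np.round(s['ft_force'],2),'| shift',np.round(d,1),'roll',round(r,2),'rows',round(np.linalg.norm(d)/50,1))
E
python3 - <<'E'
from h import *
plan([530,-30,400],-11)
print(sense()['orientation'],robot.tcp_to_grasp)
E
```

```text
t 1.6 tcp [208.4 536.  404.7] jawyaw-90 -21.25 open 85.4 F [ 0.04 -0.31 -0.09] | shift [   4.7 -504.8 -410.9] roll -10.25 rows 13.0
[[ 4.62811508e-05 -9.32033718e-01  3.62371558e-01]
 [ 1.08901951e-04  3.62371561e-01  9.32033712e-01]
 [-9.99999993e-01 -3.67262328e-06  1.18271263e-04]] 154.70000000000002
```

Call:
{"api": "jog_arm", "payload": {
  "jaw": [0,0,0,0,0],
  "xyz": [
    [0,-38,-31],
    [0,-76,-62],
    [0,-114,-93],
    [0,-152,-124],
    [0,-190,-155]
  ],
  "roll": [0,0,0,0,0]
}}

```text
time: 2.1
tcp_pos: [329.7, 321.0, 404.9]
orientation: [[0.001, -0.932, 0.362], [0.0, 0.362, 0.932], [-1.0, -0.001, 0.001]]
ft_force: [1.1, 1.2, 0.4]
opening: 85.5
```

Call:
{"api": "jog_arm", "payload": {
  "jaw": [0,0,0,0,0],
  "xyz": [
    [0,-38,-31],
    [0,-76,-62],
    [0,-114,-93],
    [0,-152,-124],
    [0,-190,-155]
  ],
  "roll": [0,0,0,0,0]
}}

```text
time: 2.6
tcp_pos: [451.4, 105.8, 405.3]
orientation: [[0.002, -0.932, 0.362], [0.001, 0.362, 0.932], [-1.0, -0.001, 0.001]]
ft_force: [1.4, 0.8, -0.2]
opening: 85.5
```

Call:
{"api": "jog_arm", "payload": {
  "jaw": [0,0,0,0,0],
  "xyz": [
    [0,-38,-31],
    [0,-76,-62],
    [0,-114,-93],
    [0,-125,-101],
    [0,-125,-101]
  ],
  "roll": [-2,-4,-6,-8,-10]
}}

```text
time: 3.1
tcp_pos: [532.6, -36.3, 404.8]
orientation: [[0.002, -0.98, 0.197], [0.0, 0.197, 0.98], [-1.0, -0.002, 0.001]]
ft_force: [-0.4, 0.3, 0.1]
opening: 85.2
```

```bash
cat > look.py <<'E'
from h import *
import sys
plan([530,-30,400],-11)
p=read_camera('wrist'); save(sys.argv[1],p['img']); np.save('pics/w.npy',p,allow_pickle=True)
print(np.round(p['xyz'],1),p['fx'])
for q,z in [('carrier',0),('lip_edge',41),('post_far',40),('post_near',40),('lower_center',15)]:
    for r in nets.mark_of(q,p)[:2]: print(q,round(r['score'],2),np.round(r['point'],1),np.round(onplane(p,r['point'],z)[0],1))
for q,z in [('lower_center',20),('carrier',10)]:
    for r in nets.cut_out(q,p)[:2]: print('cut',q,round(r['score'],2),np.round(r['point']),rect(r['region'],p,z))
E
python3 look.py w1.png
```

```text
t 3.1 tcp [532.6 -36.3 404.8] jawyaw-90 -11.36 open 85.2 F [-0.44  0.34  0.06] | shift [4.8 3.8 5.7] roll -0.36 rows 0.2
[463.2 -22.6 374.2] 297.3725129778478
carrier 0.3 [331.4 260.9] [662.  -48.1   0. ]
lip_edge 0.82 [333.4 261.8] [642.  -43.1  41. ]
lip_edge 0.25 [327.5 209.3] [572.8 -37.1  41. ]
post_far 0.55 [356.2 257.3] [642.  -14.1  40. ]
post_near 0.73 [356.6 162.5] [524.9   5.9  40. ]
lower_center 0.92 [331.1 208.4] [581.1 -33.5  15. ]
cut lower_center 0.68 [328. 205.] ((576.0303344726562, -34.23674774169922), (60.4688720703125, 152.82810974121094), 80.4185791015625)
cut carrier 0.9 [355. 194.] ((582.4154052734375, -32.266754150390625), (123.215087890625, 218.68997192382812), 80.41097259521484)
```

View pics/w1.png

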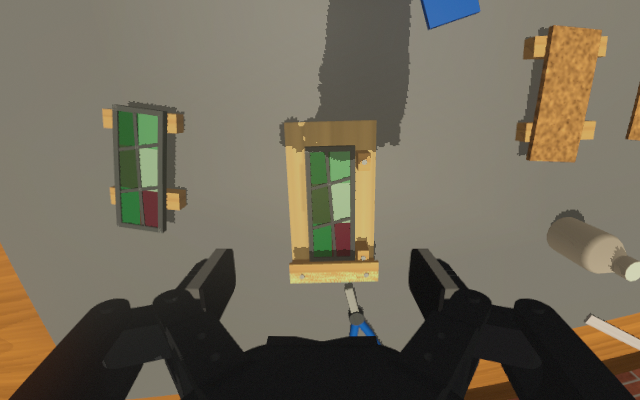

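The wrist picture shows the carrier around (331,205), with the lip edge at row ~262, the posts at (362,157) and (362,250), and the panel and sheet on their rests at the sides. I'll check the carrier pose with a wireframe overlay.

```bash
cat > ov.py <<'E'
from h import *
p=np.load('pics/w.npy',allow_pickle=True).item()
def wire(o,yaw):
    c,s=np.cos(np.radians(yaw)),np.sin(np.radians(yaw))
    T=lambda P:np.array([[o[0]+c*x-s*y,o[1]+s*x+c*y,z] for x,y,z in P])
    return [T([(-105,-55,10),(95,-55,10),(95,55,10),(-105,55,10)]),T([(63,-55,47),(95,-55,47),(95,55,47),(63,55,47)]),
     T([(-70,30,40),(-50,30,40),(-50,44,40),(-70,44,40)]),T([(50,30,40),(70,30,40),(70,44,40),(50,44,40)]),T([(63,-30,41),(63,30,41)])]
if __name__=='__main__':
    f=4;x0,y0=265,110
    im=cv2.resize(p['img'][y0:y0+150+35,x0:x0+135],None,fx=f*0.8,fy=f*0.8,interpolation=cv2.INTER_CUBIC); f*=.8
    for k,W in enumerate(wire((579,-33.3),-9.6)):
        uv=((proj(p,W)-[x0-.5,y0-.5])*f).astype(np.int32)
        cv2.polylines(im,[uv.reshape(-1,1,2)],True,[(0,0,255),(255,0,255),(0,255,255),(0,255,255),(255,0,0)][k],1)
    save('ov1.png',im)
E
python3 ov.py
```

```text
(no output)
```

View pics/ov1.png

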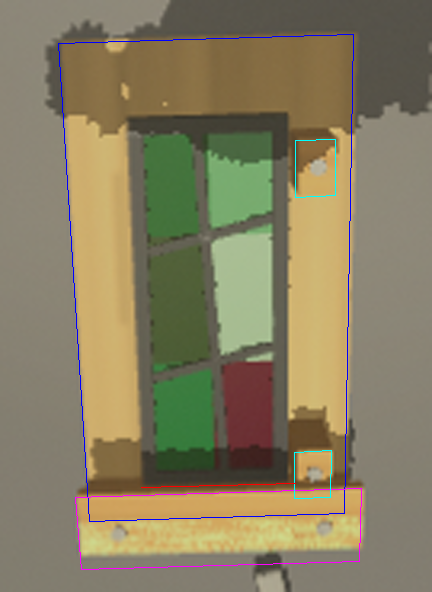

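The overlay agrees to about 3 mm (stop perhaps 2–3 mm nearer than drawn), and touch will settle the rest. Next I'll find the real fingertip length at the grasp opening by gently touching free bench at (500,120).

```bash
python3 - <<'E'
from h import *
plan([500,120,195],-12.3)
p=read_camera('wrist')
for r in nets.cut_out('sheet_center',p)[:3]: print(round(r['score'],2),np.round(r['point']),rect(r['region'],p,28))
for r in nets.cut_out('panel_center',p)[:3]: print(round(r['score'],2),np.round(r['point']),rect(r['region'],p,30))
E
```

```text
t 3.5 tcp [531.1 -33.  405.5] jawyaw-90 -11.18 open 85.5 F [-0.17 -0.26  0.57] | shift [210.5  60.6 143.9] roll 1.12 rows 5.2
0.96 [562.  95.] ((496.84014892578125, 255.25216674804688), (65.69886016845703, 148.9180450439453), 77.87110137939453)
0.87 [441.  10.] ((388.2008361816406, 131.4030303955078), (66.30764770507812, 29.337602615356445), 80.69867706298828)
0.84 [636. 122.] ((527.7279052734375, 349.3487243652344), (77.54036712646484, 21.173507690429688), 3.986928701400757)
0.86 [140. 169.] ((485.5872497558594, -249.65550231933594), (68.13310241699219, 153.2427215576172), 70.41246795654297)
```

Call:
{"api": "jog_arm", "payload": {
  "jaw": [0.28,0.28,0.28,0.28,0.28],
  "xyz": [
    [40,12,30],
    [80,24,60],
    [120,36,90],
    [160,48,120],
    [180,60,144]
  ],
  "roll": [0,0,1,1,1]
}}

```text
time: 4.15
tcp_pos: [499.3, 121.1, 223.0]
orientation: [[-0.0, -0.978, 0.211], [0.0, 0.211, 0.978], [-1.0, 0.0, 0.0]]
ft_force: [0.2, -0.0, -0.3]
opening: 61.5
```

Call:
{"api": "jog_arm", "payload": {
  "jaw": [0.28,0.28,0.28],
  "xyz": [
    [20,0,0],
    [35,0,0],
    [35,0,0]
  ],
  "roll": [0,0,0]
}}

```text
time: 4.45
tcp_pos: [497.9, 121.6, 186.0]
orientation: [[-0.005, -0.978, 0.21], [0.0, 0.21, 0.978], [-1.0, 0.004, -0.001]]
ft_force: [-0.6, 0.2, 0.1]
opening: 61.6
```

Call:
{"api": "jog_arm", "payload": {
  "jaw": [0.28,0.28,0.28,0.28,0.28],
  "xyz": [
    [2,0,0],
    [4,0,0],
    [6,0,0],
    [8,0,0],
    [8,0,0]
  ],
  "roll": [0,0,0,0,0]
}}

```text
time: 4.95
tcp_pos: [497.9, 121.4, 178.2]
orientation: [[-0.004, -0.978, 0.21], [0.0, 0.21, 0.978], [-1.0, 0.004, -0.001]]
ft_force: [-0.3, 0.2, -0.2]
opening: 61.7
```

Call:
{"api": "jog_arm", "payload": {
  "jaw": [0.28,0.28,0.28,0.28,0.28],
  "xyz": [
    [1,0,0],
    [2,0,0],
    [3,0,0],
    [4,0,0],
    [4,0,0]
  ],
  "roll": [0,0,0,0,0]
}}

```text
time: 5.45
tcp_pos: [497.8, 121.4, 174.0]
orientation: [[-0.004, -0.978, 0.21], [0.0, 0.21, 0.978], [-1.0, 0.004, -0.001]]
ft_force: [0.2, 0.4, 0.3]
opening: 61.8
```

Call:
{"api": "jog_arm", "payload": {
  "jaw": [0.28,0.28,0.28,0.28,0.28],
  "xyz": [
    [1,0,0],
    [2,0,0],
    [3,0,0],
    [3,0,0],
    [3,0,0]
  ],
  "roll": [0,0,0,0,0]
}}

```text
time: 5.95
tcp_pos: [497.8, 121.4, 170.9]
orientation: [[-0.005, -0.978, 0.21], [0.0, 0.21, 0.978], [-1.0, 0.005, -0.001]]
ft_force: [0.8, 0.2, 0.4]
opening: 61.5
```

Call:
{"api": "jog_arm", "payload": {
  "jaw": [0.28,0.28,0.28,0.28,0.28],
  "xyz": [
    [1,0,0],
    [2,0,0],
    [3,0,0],
    [3,0,0],
    [3,0,0]
  ],
  "roll": [0,0,0,0,0]
}}

```text
time: 6.45
tcp_pos: [497.8, 121.4, 168.0]
orientation: [[-0.005, -0.978, 0.21], [0.0, 0.21, 0.978], [-1.0, 0.004, -0.001]]
ft_force: [-1.2, 0.1, 2.1]
opening: 61.5
```

Call:
{"api": "jog_arm", "payload": {
  "jaw": [0,0,0,0,0],
  "xyz": [
    [-45,0,0],
    [-80,10,20],
    [-80,20,65],
    [-80,27,110],
    [-80,27,133]
  ],
  "roll": [0,0,0,0,0]
}}

```text
time: 6.95
tcp_pos: [499.4, 259.9, 248.7]
orientation: [[-0.003, -0.978, 0.208], [0.001, 0.208, 0.978], [-1.0, 0.003, 0.001]]
ft_force: [0.8, -0.4, -0.3]
opening: 85.2
```

```bash
python3 - <<'E'
from h import *
plan([500,257.7,189.5],-12.2)
E
```

```text
t 6.95 tcp [499.4 259.9 248.7] jawyaw-90 -12.0 open 85.2 F [ 0.76 -0.37 -0.32] | shift [59.2 -1.2 -2.1] roll 0.2 rows 1.2
```

Call:
{"api": "jog_arm", "payload": {
  "jaw": [0,0,0,0],
  "xyz": [
    [25,-1,-2],
    [45,-1,-2],
    [59,-1,-2],
    [59,-1,-2]
  ],
  "roll": [0,0,0,0]
}}

```text
time: 7.35
tcp_pos: [498.5, 257.6, 187.3]
orientation: [[-0.007, -0.978, 0.208], [-0.0, 0.208, 0.978], [-1.0, 0.007, -0.002]]
ft_force: [0.2, 0.0, -0.3]
opening: 85.1
```

Call:
{"api": "jog_arm", "payload": {
  "jaw": [0.35,0.35,0.35,0.35,0.35],
  "xyz": [
    [0,0,0],
    [0,0,0],
    [0,0,0],
    [0,0,0],
    [0,0,0]
  ],
  "roll": [0,0,0,0,0],
  "grip_force": 30
}}

```text
time: 7.85
tcp_pos: [498.9, 257.6, 188.0]
orientation: [[-0.006, -0.978, 0.208], [0.0, 0.208, 0.978], [-1.0, 0.006, -0.001]]
ft_force: [0.6, 0.3, 3.0]
opening: 59.2
```

Call:
{"api": "jog_arm", "payload": {
  "jaw": [0.15,0.15,0.15,0.15,0.15],
  "xyz": [
    [0,0,0],
    [0,0,0],
    [-2.5,0,0],
    [-2.5,0,0],
    [-2.5,0,0]
  ],
  "roll": [0,0,0,0,0]
}}

```text
time: 8.35
tcp_pos: [498.9, 257.6, 190.6]
orientation: [[-0.006, -0.978, 0.208], [0.0, 0.208, 0.978], [-1.0, 0.006, -0.001]]
ft_force: [-1.1, 0.4, 0.5]
opening: 72.0
```

Call:
{"api": "jog_arm", "payload": {
  "jaw": [0.35,0.35,0.35,0.35,0.35],
  "xyz": [
    [0,0,0],
    [0,0,0],
    [0,0,0],
    [0,0,0],
    [0,0,0]
  ],
  "roll": [0,0,0,0,0]
}}

```text
time: 8.85
tcp_pos: [499.0, 257.7, 190.8]
orientation: [[-0.006, -0.978, 0.208], [0.0, 0.208, 0.978], [-1.0, 0.006, -0.001]]
ft_force: [-0.4, 0.3, 3.0]
opening: 58.8
```

Call:
{"api": "jog_arm", "payload": {
  "jaw": [0.35,0.35,0.35,0.35,0.35],
  "xyz": [
    [-10,0,0],
    [-30,0,0],
    [-55,0,0],
    [-75,0,0],
    [-75,0,0]
  ],
  "roll": [0,0,0,0,0]
}}

```text
time: 9.35
tcp_pos: [500.6, 258.1, 269.0]
orientation: [[-0.0, -0.978, 0.208], [0.002, 0.208, 0.978], [-1.0, 0.001, 0.002]]
ft_force: [0.8, -0.2, -1.1]
opening: 58.8
```

```bash
python3 - <<'E'
from h import *
plan([552,-35,265],-9.6)
E
```

```text
t 9.35 tcp [500.6 258.1 269. ] jawyaw-90 -11.99 open 58.8 F [ 0.75 -0.17 -1.07] | shift [   3.4 -111.1 -276. ] roll -2.39 rows 6.0
```

Call:
{"api": "jog_arm", "payload": {
  "jaw": [0.35,0.35,0.35,0.35,0.35],
  "xyz": [
    [0,-12,-30],
    [0,-26,-65],
    [0,-40,-100],
    [0,-53,-132],
    [0,-60,-150]
  ],
  "roll": [0,0,0,0,0]
}}

```text
time: 9.85
tcp_pos: [528.1, 96.6, 267.7]
orientation: [[-0.002, -0.978, 0.21], [0.002, 0.21, 0.978], [-1.0, 0.002, 0.001]]
ft_force: [0.8, 0.1, -0.6]
opening: 58.6
```

Call:
{"api": "jog_arm", "payload": {
  "jaw": [0.35,0.35,0.35,0.35,0.35],
  "xyz": [
    [0,-14,-35],
    [0,-28,-70],
    [0,-40,-100],
    [0,-48,-120],
    [0,-51,-126]
  ],
  "roll": [-0.5,-1,-1.5,-2,-2.4]
}}

```text
time: 10.35
tcp_pos: [551.5, -39.4, 266.5]
orientation: [[-0.003, -0.985, 0.171], [0.002, 0.171, 0.985], [-1.0, 0.003, 0.001]]
ft_force: [0.1, -0.0, -0.7]
opening: 58.8
```

```bash
cat > lk.py <<'E'
from h import *
import sys
from ov import wire
plan([552,-35,215],-9.6)
cam=sys.argv[3] if len(sys.argv)>3 else 'wrist'
p=read_camera(cam); im=p['img']
x0,y0,x1,y1=map(int,sys.argv[2].split(','));f=min(800/(x1-x0),600/(y1-y0))
im=cv2.resize(im[y0:y1,x0:x1],None,fx=f,fy=f,interpolation=cv2.INTER_CUBIC)
if len(sys.argv)>4:
    for W in wire((578,-33.3),-9.6):
        cv2.polylines(im,[((proj(p,W)-[x0-.5,y0-.5])*f).astype(np.int32).reshape(-1,1,2)],True,(0,0,255),1)
save(sys.argv[1],im)
E
python3 lk.py w2.png 160,80,480,320 wrist 1
```

```text
t 10.35 tcp [551.5 -39.4 266.5] jawyaw-90 -9.85 open 58.8 F [ 0.05 -0.02 -0.7 ] | shift [51.5  0.1  4.4] roll -0.25 rows 1.0
```

View pics/w2.png

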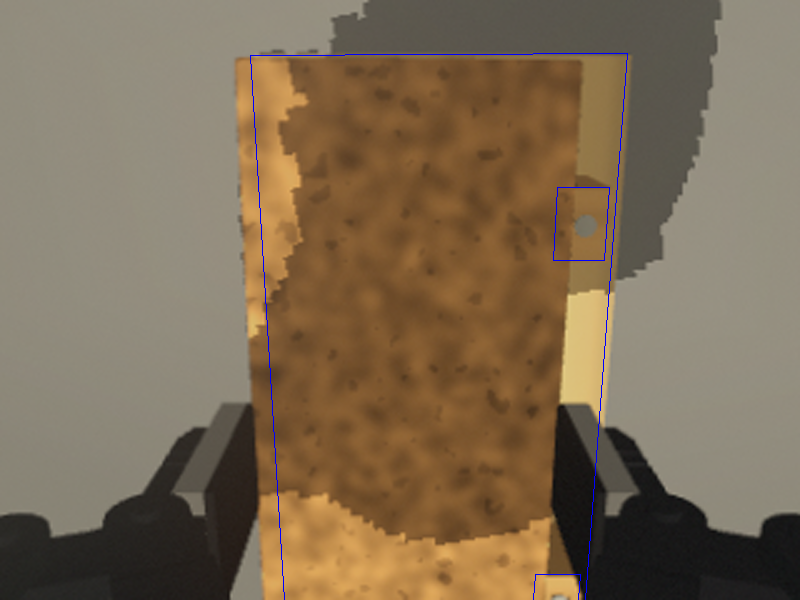

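Held sheet looks flat and square; near-post screw (585,225) matches the wireframe to about 1 mm. Lowering with a y gap to the posts.

Call:
{"api": "jog_arm", "payload": {
  "jaw": [0.35,0.35,0.35,0.35,0.35],
  "xyz": [
    [15,0,2],
    [35,0,4],
    [52,0,4],
    [65,0,4],
    [68,0,4]
  ],
  "roll": [0,0,0,0,0]
}}

```text
time: 10.9
tcp_pos: [551.1, -34.1, 196.6]
orientation: [[-0.006, -0.985, 0.17], [0.002, 0.17, 0.986], [-1.0, 0.006, 0.001]]
ft_force: [0.2, 0.4, -1.2]
opening: 58.7
```

Call:
{"api": "jog_arm", "payload": {
  "jaw": [0.35,0.35,0.35,0.35],
  "xyz": [
    [1,0,0],
    [2,0,0],
    [3,0,0],
    [3,0,0]
  ],
  "roll": [0,0,0,0]
}}

```text
time: 11.3
tcp_pos: [551.4, -34.1, 194.2]
orientation: [[-0.005, -0.985, 0.17], [0.002, 0.17, 0.986], [-1.0, 0.005, 0.001]]
ft_force: [-0.5, -0.5, -0.7]
opening: 58.7
```

Call:
{"api": "jog_arm", "payload": {
  "jaw": [0.35,0.35,0.35,0.35,0.35],
  "xyz": [
    [1,0,0],
    [2,0,0],
    [3,0,0],
    [3,0,0],
    [3,0,0]
  ],
  "roll": [0,0,0,0,0]
}}

```text
time: 11.8
tcp_pos: [551.3, -34.1, 191.1]
orientation: [[-0.005, -0.985, 0.17], [0.002, 0.17, 0.986], [-1.0, 0.006, 0.001]]
ft_force: [0.9, 0.6, -1.1]
opening: 58.8
```

Call:
{"api": "jog_arm", "payload": {
  "jaw": [0.35,0.35,0.35,0.35],
  "xyz": [
    [0.5,0,0],
    [1,0,0],
    [1,0,0],
    [1,0,0]
  ],
  "roll": [0,0,0,0]
}}

```text
time: 12.2
tcp_pos: [551.3, -34.1, 190.8]
orientation: [[-0.005, -0.985, 0.17], [0.002, 0.17, 0.986], [-1.0, 0.005, 0.001]]
ft_force: [-2.2, 0.1, 4.3]
opening: 58.5
```

Call:
{"api": "jog_arm", "payload": {
  "jaw": [0.35,0.35,0.35,0.35,0.35],
  "xyz": [
    [-0.5,-4,0],
    [-0.5,-8,0],
    [-0.5,-12,0],
    [-0.5,-16,0],
    [-0.5,-17,0]
  ],
  "roll": [0,0,0,0,0]
}}

```text
time: 12.7
tcp_pos: [568.7, -37.2, 191.1]
orientation: [[-0.004, -0.985, 0.17], [0.002, 0.17, 0.986], [-1.0, 0.005, 0.001]]
ft_force: [-0.3, -0.0, -0.7]
opening: 58.9
```

Call:
{"api": "jog_arm", "payload": {
  "jaw": [0.35,0.35,0.35,0.35],
  "xyz": [
    [0,-1,0],
    [0,-2,0],
    [0,-2,0],
    [0,-2,0]
  ],
  "roll": [0,0,0,0]
}}

```text
time: 13.1
tcp_pos: [570.6, -37.5, 191.0]
orientation: [[-0.005, -0.985, 0.17], [0.002, 0.17, 0.986], [-1.0, 0.005, 0.001]]
ft_force: [-0.1, 0.3, -0.2]
opening: 58.7
```

Call:
{"api": "jog_arm", "payload": {
  "jaw": [0.35,0.35,0.35,0.35,0.35],
  "xyz": [
    [0,-0.8,0],
    [0,-1.6,0],
    [0,-2.4,0],
    [0,-3,0],
    [0,-3,0]
  ],
  "roll": [0,0,0,0,0]
}}

```text
time: 13.6
tcp_pos: [573.7, -38.0, 191.0]
orientation: [[-0.004, -0.985, 0.17], [0.002, 0.17, 0.985], [-1.0, 0.005, 0.001]]
ft_force: [-0.3, 0.1, -1.9]
opening: 58.6
```

Call:
{"api": "jog_arm", "payload": {
  "jaw": [0.35,0.35,0.35,0.35],
  "xyz": [
    [0,-0.7,0],
    [0,-1.4,0],
    [0,-2,0],
    [0,-2,0]
  ],
  "roll": [0,0,0,0]
}}

```text
time: 14.0
tcp_pos: [575.8, -38.4, 191.0]
orientation: [[-0.004, -0.985, 0.17], [0.002, 0.17, 0.985], [-1.0, 0.005, 0.001]]
ft_force: [-0.0, -0.3, -1.0]
opening: 58.9
```

Call:
{"api": "jog_arm", "payload": {
  "jaw": [0.35,0.35,0.35,0.35],
  "xyz": [
    [0,-0.5,0],
    [0,-1,0],
    [0,-1.5,0],
    [0,-1.5,0]
  ],
  "roll": [0,0,0,0]
}}

```text
time: 14.4
tcp_pos: [577.3, -38.6, 191.0]
orientation: [[-0.004, -0.985, 0.17], [0.002, 0.17, 0.986], [-1.0, 0.005, 0.001]]
ft_force: [0.2, -0.4, -1.6]
opening: 58.7
```

Call:
{"api": "jog_arm", "payload": {
  "jaw": [0.35,0.35,0.35,0.35],
  "xyz": [
    [0,-0.5,0],
    [0,-1,0],
    [0,-1.5,0],
    [0,-1.5,0]
  ],
  "roll": [0,0,0,0]
}}

```text
time: 14.8
tcp_pos: [578.2, -38.8, 190.9]
orientation: [[-0.006, -0.985, 0.17], [0.002, 0.17, 0.986], [-1.0, 0.006, 0.001]]
ft_force: [-4.1, 0.1, 2.3]
opening: 59.1
```

Call:
{"api": "jog_arm", "payload": {
  "jaw": [0.35,0.35,0.35,0.35,0.35],
  "xyz": [
    [-0.2,0.5,0],
    [-0.2,0.5,1],
    [-0.2,0.5,2],
    [-0.2,0.5,3],
    [-0.2,0.5,3]
  ],
  "roll": [0,0,0,0,0]
}}

```text
time: 15.3
tcp_pos: [578.4, -35.6, 191.1]
orientation: [[-0.005, -0.986, 0.169], [0.002, 0.169, 0.986], [-1.0, 0.006, 0.001]]
ft_force: [0.4, 0.4, -0.5]
opening: 58.7
```

Call:
{"api": "jog_arm", "payload": {
  "jaw": [0.35,0.35,0.35,0.35],
  "xyz": [
    [0,0,0.5],
    [0,0,1],
    [0,0,1.3],
    [0,0,1.3]
  ],
  "roll": [0,0,0,0]
}}

```text
time: 15.7
tcp_pos: [578.7, -34.3, 191.2]
orientation: [[-0.005, -0.986, 0.169], [0.002, 0.169, 0.986], [-1.0, 0.006, 0.001]]
ft_force: [0.6, -0.2, -0.9]
opening: 58.6
```

Call:
{"api": "jog_arm", "payload": {
  "jaw": [0.35,0.35,0.35,0.35],
  "xyz": [
    [0,0,0.5],
    [0,0,1],
    [0,0,1.3],
    [0,0,1.3]
  ],
  "roll": [0,0,0,0]
}}

```text
time: 16.1
tcp_pos: [578.9, -33.1, 191.2]
orientation: [[-0.005, -0.986, 0.169], [0.002, 0.169, 0.986], [-1.0, 0.006, 0.001]]
ft_force: [-0.8, -1.1, -1.3]
opening: 58.6
```

Call:
{"api": "jog_arm", "payload": {
  "jaw": [0.35,0.35,0.35,0.35],
  "xyz": [
    [0,0,0.4],
    [0,0,0.8],
    [0,0,1.2],
    [0,0,1.2]
  ],
  "roll": [0,0,0,0]
}}

```text
time: 16.5
tcp_pos: [579.0, -32.5, 191.2]
orientation: [[-0.006, -0.986, 0.17], [-0.0, 0.17, 0.986], [-1.0, 0.006, -0.001]]
ft_force: [-0.8, -5.8, -0.4]
opening: 58.7
```

Call:
{"api": "jog_arm", "payload": {
  "jaw": [0.35,0.35,0.35,0.35],
  "xyz": [
    [0,-0.4,0],
    [0,-0.8,0],
    [0,-0.8,0],
    [0,-0.8,0]
  ],
  "roll": [0,0,0,0]
}}

```text
time: 16.9
tcp_pos: [579.4, -32.6, 191.0]
orientation: [[-0.007, -0.986, 0.169], [-0.0, 0.169, 0.986], [-1.0, 0.007, -0.002]]
ft_force: [-3.8, -3.4, 1.0]
opening: 58.9
```

```bash
python3 - <<'E'
from h import *
plan([552,-35,215],-9.6); print(sense()['wrist_torque'])
E
```

```text
t 16.9 tcp [579.4 -32.6 191. ] jawyaw-90 -9.76 open 58.9 F [-3.83 -3.37  1.05] | shift [-23.8  26.7  -7. ] roll -0.16 rows 0.7
[-0.61651309  0.69741249  0.23202331]
```

Call:
{"api": "jog_arm", "payload": {
  "jaw": [0.35,0.35,0.35],
  "xyz": [
    [0,0,0],
    [0,0,0],
    [0,0,0]
  ],
  "roll": [-0.3,-0.5,-0.5]
}}

```text
time: 17.2
tcp_pos: [579.5, -32.4, 191.0]
orientation: [[-0.007, -0.987, 0.161], [0.0, 0.161, 0.987], [-1.0, 0.007, -0.001]]
ft_force: [-0.3, -0.1, -0.0]
opening: 58.9
```

```bash
python3 - <<'E'
from h import *
plan([552,-35,215],-9.6); print(sense()['wrist_torque'])
E
```

```text
t 17.2 tcp [579.5 -32.4 191. ] jawyaw-90 -9.25 open 58.9 F [-0.34 -0.12 -0.01] | shift [-23.8  26.9  -7. ] roll 0.35 rows 0.7
[-0.03864609  0.23193066 -0.04371472]
```

Call:
{"api": "jog_arm", "payload": {
  "jaw": [0.35,0.35,0.35,0.35],
  "xyz": [
    [0,-0.3,0.4],
    [0,-0.5,0.8],
    [0,-0.5,0.8],
    [0,-0.5,0.8]
  ],
  "roll": [0,0,0,0]
}}

```text
time: 17.6
tcp_pos: [579.8, -32.1, 191.0]
orientation: [[-0.008, -0.987, 0.161], [-0.001, 0.161, 0.987], [-1.0, 0.007, -0.002]]
ft_force: [-4.2, -4.2, 0.1]
opening: 58.9
```

```bash
python3 - <<'E'
from h import *
plan([552,-35,215],-9.6); print(sense()['wrist_torque'])
E
```

```text
t 17.6 tcp [579.8 -32.1 191. ] jawyaw-90 -9.29 open 58.9 F [-4.24 -4.22  0.15] | shift [-23.8  27.1  -7.4] roll 0.31 rows 0.7
[-0.76447575  0.76101193  0.04125012]
```

Call:
{"api": "jog_arm", "payload": {
  "jaw": [0.35,0.15,0.15,0.15,0.15],
  "xyz": [
    [0,0,0],
    [0,0,0],
    [0,0,0],
    [0,0,0],
    [0,0,0]
  ],
  "roll": [0,0,0,0,0]
}}

```text
time: 18.1
tcp_pos: [580.0, -31.9, 191.1]
orientation: [[-0.007, -0.987, 0.161], [-0.001, 0.161, 0.987], [-1.0, 0.007, -0.002]]
ft_force: [-0.3, -1.3, 0.1]
opening: 72.5
```

Call:
{"api": "jog_arm", "payload": {
  "jaw": [0.15,0.15,0,0,0],
  "xyz": [
    [-10,0,0],
    [-30,0,0],
    [-70,0,0],
    [-110,0,0],
    [-120,0,0]
  ],
  "roll": [0,0,0,0,0]
}}

```text
time: 18.6
tcp_pos: [582.4, -32.0, 317.0]
orientation: [[0.001, -0.987, 0.161], [-0.002, 0.161, 0.987], [-1.0, -0.002, -0.002]]
ft_force: [-0.1, 0.4, 0.2]
opening: 85.5
```

```bash
python3 lk.py w3.png 220,100,460,300 wrist
python3 - <<'E'
from h import *
plan([488,-249.7,260],-20)
E
```

```text
t 18.6 tcp [582.4 -32.  317. ] jawyaw-90 -9.26 open 85.5 F [-0.13  0.37  0.17] | shift [101.9  29.7  -7.6] roll 0.34 rows 2.1
t 18.65 tcp [582.3 -32.  316.6] jawyaw-90 -9.26 open 85.3 F [ 0.47 -0.46  1.81] | shift [  57.    58.1 -229.9] roll 10.74 rows 4.9
```

View pics/w3.png

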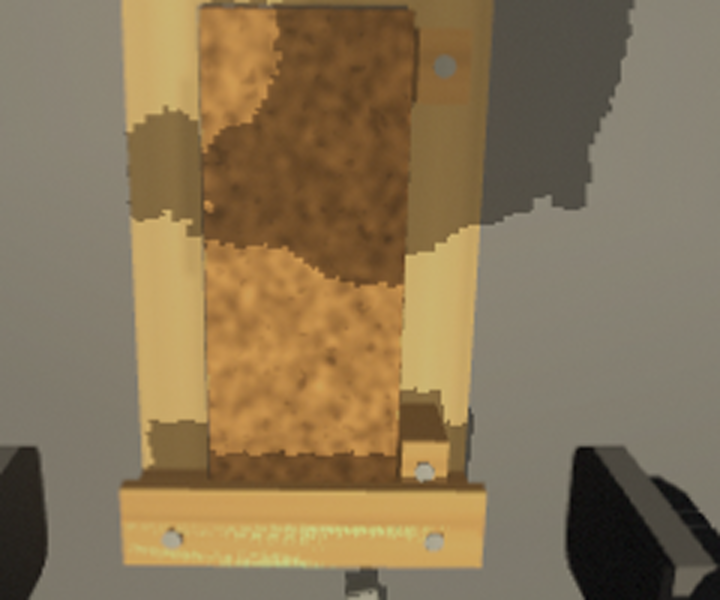

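The picture shows the sheet lying flat, with its right edge flush to both posts (413,65 and 402,440) and its front end under the lip. Now the panel.

Call:
{"api": "jog_arm", "payload": {
  "jaw": [0,0,0,0,0],
  "xyz": [
    [0,10,-40],
    [0,22,-88],
    [5,34,-136],
    [15,46,-184],
    [25,56,-220]
  ],
  "roll": [2,4,7,9,10.7]
}}

```text
time: 19.15
tcp_pos: [490.2, -242.1, 291.0]
orientation: [[0.001, -0.939, 0.344], [-0.002, 0.344, 0.939], [-1.0, -0.002, -0.002]]
ft_force: [0.6, -0.6, -0.4]
opening: 85.2
```

```bash
python3 - <<'E'
from h import *
plan([488,-249.7,230],-20)
p=read_camera('top')
for r in nets.cut_out('panel_center',p)[:2]: print(rect(r['region'],p,30))
p=read_camera('scene')
for r in nets.cut_out('panel_center',p)[:2]: print(rect(r['region'],p,30))
E
```

```text
t 19.15 tcp [ 490.2 -242.1  291. ] jawyaw-90 -20.1 open 85.2 F [ 0.64 -0.6  -0.36] | shift [61.  -0.4 -7.8] roll -0.1 rows 1.2
((464.6781311035156, -241.63690185546875), (67.8746566772461, 109.56007385253906), 70.79737091064453)
((488.02203369140625, -249.94908142089844), (68.5306167602539, 157.69482421875), 71.14291381835938)
```

Call:
{"api": "jog_arm", "payload": {
  "jaw": [0,0,0,0,0],
  "xyz": [
    [20,0,-5],
    [50,0,-8],
    [75,0,-8],
    [90,0,-8],
    [92,0,-8]
  ],
  "roll": [0,0,0,0,0]
}}

```text
time: 19.85
tcp_pos: [487.8, -246.0, 196.8]
orientation: [[-0.004, -0.94, 0.341], [0.002, 0.341, 0.94], [-1.0, 0.004, 0.001]]
ft_force: [-0.5, 0.4, 0.2]
opening: 85.4
```

```bash
python3 - <<'E'
from h import *
plan([488,-249.7,190.5],-20)
E
```

```text
t 19.85 tcp [ 487.8 -246.   196.8] jawyaw-90 -19.93 open 85.4 F [-0.51  0.35  0.16] | shift [ 6.3 -1.5 -3.4] roll 0.07 rows 0.1
```

Call:
{"api": "jog_arm", "payload": {
  "jaw": [0,0,0,0],
  "xyz": [
    [3,-1,-3.5],
    [6,-1,-3.5],
    [6,-1,-3.5],
    [6,-1,-3.5]
  ],
  "roll": [0,0,0,0]
}}

```text
time: 20.25
tcp_pos: [487.8, -249.7, 191.4]
orientation: [[-0.003, -0.94, 0.341], [0.002, 0.341, 0.94], [-1.0, 0.003, 0.001]]
ft_force: [0.4, -0.0, -0.4]
opening: 85.2
```

Call:
{"api": "jog_arm", "payload": {
  "jaw": [0.35,0.35,0.35,0.35,0.35],
  "xyz": [
    [0,0,0],
    [0,0,0],
    [0,0,0],
    [0,0,0],
    [0,0,0]
  ],
  "roll": [0,0,0,0,0],
  "grip_force": 50
}}

```text
time: 20.75
tcp_pos: [488.1, -250.2, 192.5]
orientation: [[-0.001, -0.94, 0.341], [0.0, 0.341, 0.94], [-1.0, 0.001, -0.0]]
ft_force: [-1.4, -0.5, 5.6]
opening: 58.5
```

Call:
{"api": "jog_arm", "payload": {
  "jaw": [0.35,0.35,0.35,0.35,0.35],
  "xyz": [
    [-5,0,0],
    [-20,0,0],
    [-45,0,0],
    [-70,0,0],
    [-75,0,0]
  ],
  "roll": [0,0,0,0,0]
}}

```text
time: 21.25
tcp_pos: [489.0, -250.7, 270.2]
orientation: [[0.002, -0.94, 0.341], [-0.002, 0.341, 0.94], [-1.0, -0.003, -0.001]]
ft_force: [0.6, -0.4, -2.7]
opening: 58.0
```

```bash
python3 - <<'E'
from h import *
# 25 mm back in x and 5 mm off the posts of the sheet's home TCP
c,s=np.cos(np.radians(-9.3)),np.sin(np.radians(-9.3))
t=[579.8-25*c+5*s,-32.1-25*s-5*c,265]; print(t); plan(t,-9.3)
E
```

```text
[np.float64(554.320587984313), np.float64(-32.994183054450005), 265]
t 21.25 tcp [ 489.  -250.7  270.2] jawyaw-90 -19.93 open 58.0 F [ 0.62 -0.43 -2.71] | shift [  4.9  12.8 227. ] roll -10.63 rows 4.5
```

Call:
{"api": "jog_arm", "payload": {
  "jaw": [0.35,0.35,0.35,0.35,0.35],
  "xyz": [
    [0,1,20],
    [0,3,50],
    [0,5,90],
    [0,7,130],
    [0,9,160]
  ],
  "roll": [0,0,0,0,0]
}}

```text
time: 21.75
tcp_pos: [534.9, -95.2, 268.8]
orientation: [[0.001, -0.94, 0.34], [-0.001, 0.34, 0.94], [-1.0, -0.001, -0.001]]
ft_force: [1.3, -0.5, -2.5]
opening: 58.3
```

Call:
{"api": "jog_arm", "payload": {
  "jaw": [0.35,0.35,0.35,0.35,0.35],
  "xyz": [
    [0,1,25],
    [0,2,45],
    [0,3,60],
    [0,4,66],
    [0,4,67]
  ],
  "roll": [-2.5,-5,-7.5,-10,-10.7]
}}

```text
time: 22.25
tcp_pos: [553.8, -30.1, 267.9]
orientation: [[-0.001, -0.988, 0.158], [-0.001, 0.158, 0.988], [-1.0, 0.001, -0.001]]
ft_force: [-0.5, -0.5, -3.3]
opening: 58.0
```

```bash
python3 lk.py w4.png 200,100,460,295 wrist
python3 - <<'E'
from h import *
plan([554.3,-33,206],-9.3)
E
```

```text
t 22.25 tcp [553.8 -30.1 267.9] jawyaw-90 -9.06 open 58.0 F [-0.48 -0.47 -3.25] | shift [52.9  1.  -5.1] roll 0.54 rows 1.1
t 22.3 tcp [553.8 -30.5 268.1] jawyaw-90 -9.12 open 58.1 F [ 0.21 -0.24 -4.56] | shift [62.1 -0.9 -2.3] roll 0.18 rows 1.2
```

View pics/w4.png

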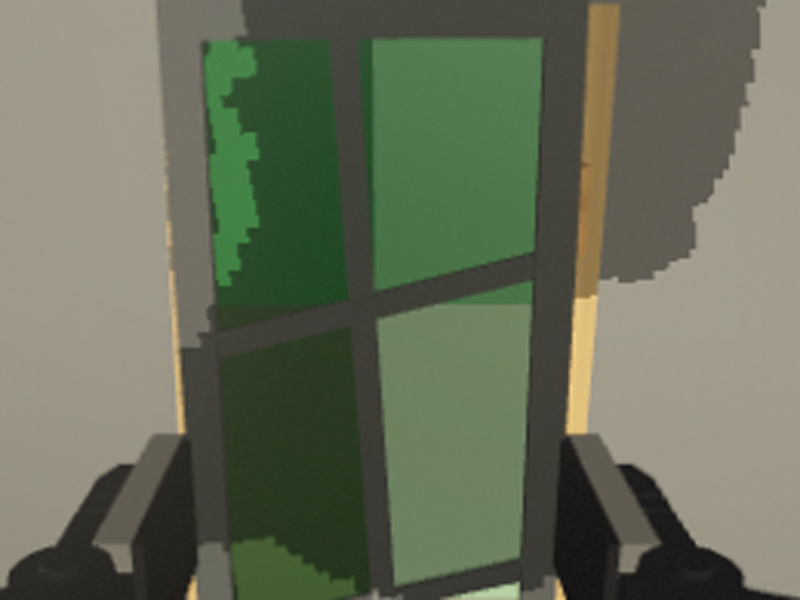

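Panel is held level and square above the carrier (edges parallel to the board at 165–195 and 570–590). Lowering.

Call:
{"api": "jog_arm", "payload": {
  "jaw": [0.35,0.35,0.35,0.35,0.35],
  "xyz": [
    [12,0,-2],
    [28,0,-3],
    [43,0,-3],
    [55,0,-3],
    [58,0,-3]
  ],
  "roll": [0,0,0,0,0]
}}

```text
time: 22.8
tcp_pos: [552.2, -34.0, 207.9]
orientation: [[-0.004, -0.987, 0.16], [-0.0, 0.16, 0.987], [-1.0, 0.004, -0.001]]
ft_force: [0.3, -0.7, -3.0]
opening: 58.2
```

Call:
{"api": "jog_arm", "payload": {
  "jaw": [0.35,0.35,0.35,0.35],
  "xyz": [
    [1,0,0],
    [2,0,0],
    [3,0,0],
    [3,0,0]
  ],
  "roll": [0,0,0,0]
}}

```text
time: 23.2
tcp_pos: [552.5, -34.1, 205.3]
orientation: [[-0.003, -0.987, 0.16], [-0.001, 0.16, 0.987], [-1.0, 0.003, -0.001]]
ft_force: [0.1, 0.2, -3.7]
opening: 58.3
```

Call:
{"api": "jog_arm", "payload": {
  "jaw": [0.35,0.35,0.35,0.35,0.35],
  "xyz": [
    [1,0,0],
    [2,0,0],
    [3,0,0],
    [3.5,0,0],
    [3.5,0,0]
  ],
  "roll": [0,0,0,0,0]
}}

```text
time: 23.7
tcp_pos: [552.4, -34.0, 201.7]
orientation: [[-0.003, -0.987, 0.16], [-0.001, 0.16, 0.987], [-1.0, 0.003, -0.001]]
ft_force: [0.4, 0.0, -2.0]
opening: 58.0
```

Call:
{"api": "jog_arm", "payload": {
  "jaw": [0.35,0.35,0.35],
  "xyz": [
    [0.4,0,0],
    [0.7,0,0],
    [0.7,0,0]
  ],
  "roll": [0,0,0]
}}

```text
time: 24.0
tcp_pos: [552.4, -34.0, 200.9]
orientation: [[-0.003, -0.987, 0.16], [-0.0, 0.16, 0.987], [-1.0, 0.003, -0.001]]
ft_force: [0.4, -0.2, -2.6]
opening: 58.1
```

Call:
{"api": "jog_arm", "payload": {
  "jaw": [0.35,0.35,0.35],
  "xyz": [
    [0.4,0,0],
    [0.8,0,0],
    [0.8,0,0]
  ],
  "roll": [0,0,0]
}}

```text
time: 24.3
tcp_pos: [552.4, -34.0, 200.5]
orientation: [[-0.003, -0.987, 0.16], [-0.001, 0.16, 0.987], [-1.0, 0.003, -0.001]]
ft_force: [-2.7, 0.3, 1.5]
opening: 58.2
```

Call:
{"api": "jog_arm", "payload": {
  "jaw": [0.35,0.35,0.35,0.35,0.35],
  "xyz": [
    [-0.2,-4,0],
    [-0.2,-8,0],
    [-0.2,-12,0],
    [-0.2,-16,0],
    [-0.2,-19,0]
  ],
  "roll": [0,0,0,0,0]
}}

```text
time: 24.8
tcp_pos: [571.7, -37.2, 200.6]
orientation: [[-0.003, -0.987, 0.16], [-0.001, 0.16, 0.987], [-1.0, 0.003, -0.001]]
ft_force: [-0.8, 0.1, -1.9]
opening: 58.2
```

Call:
{"api": "jog_arm", "payload": {
  "jaw": [0.35,0.35,0.35,0.35],
  "xyz": [
    [0,-0.7,0],
    [0,-1.4,0],
    [0,-2,0],
    [0,-2,0]
  ],
  "roll": [0,0,0,0]
}}

```text
time: 25.2
tcp_pos: [573.6, -37.4, 200.5]
orientation: [[-0.003, -0.987, 0.16], [-0.001, 0.16, 0.987], [-1.0, 0.003, -0.001]]
ft_force: [-0.7, 0.1, -1.6]
opening: 58.1
```

Call:
{"api": "jog_arm", "payload": {
  "jaw": [0.35,0.35,0.35,0.35],
  "xyz": [
    [0,-0.7,0],
    [0,-1.4,0],
    [0,-2,0],
    [0,-2,0]
  ],
  "roll": [0,0,0,0]
}}

```text
time: 25.6
tcp_pos: [575.7, -37.8, 200.6]
orientation: [[-0.003, -0.987, 0.16], [-0.001, 0.16, 0.987], [-1.0, 0.003, -0.001]]
ft_force: [-0.7, 0.5, -1.3]
opening: 57.7
```

Call:
{"api": "jog_arm", "payload": {
  "jaw": [0.35,0.35,0.35,0.35],
  "xyz": [
    [0,-0.5,0],
    [0,-1,0],
    [0,-1.5,0],
    [0,-1.5,0]
  ],
  "roll": [0,0,0,0]
}}

```text
time: 26.0
tcp_pos: [577.3, -38.0, 200.6]
orientation: [[-0.002, -0.987, 0.16], [-0.001, 0.16, 0.987], [-1.0, 0.002, -0.001]]
ft_force: [-0.1, 0.3, -1.6]
opening: 58.0
```

Call:
{"api": "jog_arm", "payload": {
  "jaw": [0.35,0.35,0.35,0.35],
  "xyz": [
    [0,-0.5,0],
    [0,-1,0],
    [0,-1.5,0],
    [0,-1.5,0]
  ],
  "roll": [0,0,0,0]
}}

```text
time: 26.4
tcp_pos: [578.9, -38.3, 200.6]
orientation: [[-0.002, -0.987, 0.16], [-0.001, 0.16, 0.987], [-1.0, 0.002, -0.001]]
ft_force: [-2.0, 0.6, -2.2]
opening: 57.9
```

Call:
{"api": "jog_arm", "payload": {
  "jaw": [0.35,0.35,0.35,0.35],
  "xyz": [
    [0,-0.4,0],
    [0,-0.8,0],
    [0,-1,0],
    [0,-1,0]
  ],
  "roll": [0,0,0,0]
}}

```text
time: 26.8
tcp_pos: [579.5, -38.4, 200.5]
orientation: [[-0.003, -0.987, 0.16], [-0.001, 0.16, 0.987], [-1.0, 0.003, -0.001]]
ft_force: [-4.1, 0.1, 1.1]
opening: 57.8
```

Stop felt (4 N). Easing back slightly, then sliding to the posts.

Call:
{"api": "jog_arm", "payload": {
  "jaw": [0.35,0.35,0.35,0.35,0.35],
  "xyz": [
    [0,0.5,0],
    [0,0.5,1],
    [0,0.5,2],
    [0,0.5,3],
    [0,0.5,3.5]
  ],
  "roll": [0,0,0,0,0]
}}

```text
time: 27.3
tcp_pos: [579.8, -34.8, 200.6]
orientation: [[-0.003, -0.987, 0.16], [-0.001, 0.16, 0.987], [-1.0, 0.003, -0.001]]
ft_force: [0.8, -0.9, -0.6]
opening: 58.4
```

Call:
{"api": "jog_arm", "payload": {
  "jaw": [0.35,0.35,0.35,0.35],
  "xyz": [
    [0,0,0.4],
    [0,0,0.8],
    [0,0,1.2],
    [0,0,1.2]
  ],
  "roll": [0,0,0,0]
}}

```text
time: 27.7
tcp_pos: [580.0, -33.5, 200.5]
orientation: [[-0.003, -0.987, 0.16], [-0.0, 0.16, 0.987], [-1.0, 0.003, -0.001]]
ft_force: [0.1, -0.5, -2.3]
opening: 58.1
```

Call:
{"api": "jog_arm", "payload": {
  "jaw": [0.35,0.35,0.35,0.35],
  "xyz": [
    [0,0,0.4],
    [0,0,0.8],
    [0,0,1.2],
    [0,0,1.2]
  ],
  "roll": [0,0,0,0]
}}

```text
time: 28.1
tcp_pos: [580.2, -32.9, 200.6]
orientation: [[-0.003, -0.987, 0.16], [-0.002, 0.16, 0.987], [-1.0, 0.003, -0.002]]
ft_force: [-1.2, -4.7, -1.6]
opening: 58.1
```

Call:
{"api": "jog_arm", "payload": {
  "jaw": [0.35,0.35,0.35,0.35],
  "xyz": [
    [0,-0.4,0.3],
    [0,-0.8,0.6],
    [0,-0.8,0.6],
    [0,-0.8,0.6]
  ],
  "roll": [0,0,0,0]
}}

```text
time: 28.5
tcp_pos: [580.4, -32.8, 200.6]
orientation: [[-0.005, -0.987, 0.161], [-0.003, 0.161, 0.987], [-1.0, 0.004, -0.004]]
ft_force: [-2.5, -4.4, 1.2]
opening: 58.2
```

```bash
python3 - <<'E'
from h import *
plan([552,-35,215],-9.3); print(sense()['wrist_torque'])
E
```

```text
t 28.5 tcp [580.4 -32.8 200.6] jawyaw-90 -9.27 open 58.2 F [-2.5  -4.43  1.17] | shift [-14.2  27.8  -6.8] roll 0.03 rows 0.6
[-0.91150535  0.72618165 -0.20029049]
```

Call:
{"api": "jog_arm", "payload": {
  "jaw": [0.35,0.35,0.35,0.35,0.35],
  "xyz": [
    [0,0,0],
    [0,-0.3,0.4],
    [0,-0.6,0.8],
    [0,-0.6,0.8],
    [0,-0.6,0.8]
  ],
  "roll": [0.3,0.5,0.5,0.5,0.5]
}}

```text
time: 29.0
tcp_pos: [580.8, -32.2, 200.6]
orientation: [[-0.006, -0.985, 0.17], [-0.003, 0.17, 0.985], [-1.0, 0.005, -0.004]]
ft_force: [-4.0, -4.2, 1.8]
opening: 58.3
```

```bash
python3 - <<'E'
from h import *
plan([552,-35,215],-9.3); print(sense()['wrist_torque'])
E
```

```text
t 29.0 tcp [580.8 -32.2 200.6] jawyaw-90 -9.78 open 58.3 F [-3.97 -4.2   1.83] | shift [-14.2  27.9  -7.8] roll -0.48 rows 0.6
[-0.67770662  0.69239169 -0.18015048]
```

Call:
{"api": "jog_arm", "payload": {
  "jaw": [0.35,0.35,0.35,0.35,0.35],
  "xyz": [
    [0,0,0],
    [0,-0.3,0.4],
    [0,-0.6,0.8],
    [0,-0.6,0.8],
    [0,-0.6,0.8]
  ],
  "roll": [0.3,0.5,0.5,0.5,0.5]
}}

```text
time: 29.5
tcp_pos: [581.1, -31.7, 200.7]
orientation: [[-0.007, -0.984, 0.178], [-0.005, 0.178, 0.984], [-1.0, 0.006, -0.006]]
ft_force: [-4.3, -5.7, 1.8]
opening: 58.4
```

```bash
python3 - <<'E'
from h import *
plan([552,-35,215],-9.3); print(sense()['wrist_torque'])
E
```

```text
t 29.5 tcp [581.1 -31.7 200.7] jawyaw-90 -10.24 open 58.4 F [-4.26 -5.73  1.8 ] | shift [-14.1  28.1  -8.5] roll -0.94 rows 0.7
[-0.92423654  0.77352139  0.46813543]
```

Call:
{"api": "jog_arm", "payload": {
  "jaw": [0.35,0.35,0.35,0.35,0.35],
  "xyz": [
    [0,0,0],
    [0,-0.3,0.4],
    [0,-0.4,0.6],
    [0,-0.4,0.6],
    [0,-0.4,0.6]
  ],
  "roll": [-0.4,-0.4,-0.4,-0.4,-0.4]
}}

```text
time: 30.0
tcp_pos: [581.3, -31.6, 200.7]
orientation: [[-0.008, -0.985, 0.172], [-0.006, 0.172, 0.985], [-1.0, 0.007, -0.007]]
ft_force: [-3.5, -4.7, 0.8]
opening: 58.4
```

```bash
python3 - <<'E'
from h import *
plan([552,-35,215],-9.3); print(sense()['wrist_torque'])
E
```

```text
t 30.0 tcp [581.3 -31.6 200.7] jawyaw-90 -9.89 open 58.4 F [-3.53 -4.74  0.82] | shift [-14.   28.3  -8.5] roll -0.59 rows 0.7
[-0.98808051  0.71282348 -0.11661365]
```

Call:
{"api": "jog_arm", "payload": {
  "jaw": [0.35,0.15,0.15,0.15,0.15],
  "xyz": [
    [0,0,0],
    [0,0,0],
    [0,0,0],
    [0,0,0],
    [0,0,0]
  ],
  "roll": [0,0,0,0,0]
}}

```text
time: 30.5
tcp_pos: [581.6, -31.3, 200.8]
orientation: [[-0.007, -0.985, 0.171], [-0.006, 0.171, 0.985], [-1.0, 0.006, -0.007]]
ft_force: [0.1, -1.1, 0.2]
opening: 72.6
```

Call:
{"api": "jog_arm", "payload": {
  "jaw": [0.15,0.15,0,0,0],
  "xyz": [
    [-10,0,0],
    [-30,0,0],
    [-70,10,0],
    [-110,20,0],
    [-120,25,0]
  ],
  "roll": [0,0,0,0,0]
}}

```text
time: 31.0
tcp_pos: [558.6, -26.3, 326.6]
orientation: [[0.0, -0.985, 0.171], [-0.007, 0.171, 0.985], [-1.0, -0.001, -0.007]]
ft_force: [-0.2, -0.2, 0.8]
opening: 85.6
```

```bash
python3 lk.py w5.png 220,110,460,290 wrist
```

```text
t 31.0 tcp [558.6 -26.3 326.6] jawyaw-90 -9.85 open 85.6 F [-0.22 -0.18  0.79] | shift [111.6   5.2  -9. ] roll -0.25 rows 2.2
```

View pics/w5.png

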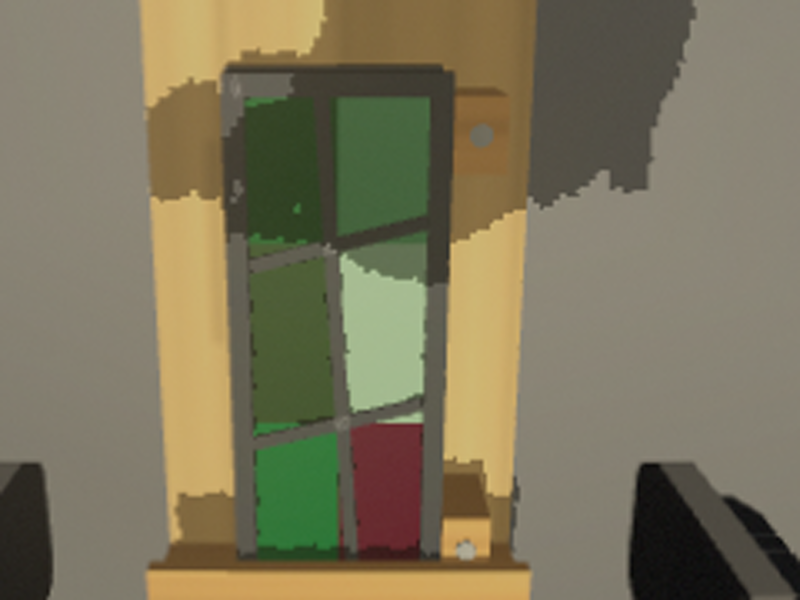

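The final picture shows the panel flat, with its long edge flush to both posts (452,130 and 442,520). Its front end is under the lip at row 560, and its rear edge lines up with the sheet's (row ~66). Handing in.

```bash
python3 - <<'E'
from h import *
p=read_camera('top')
for q,z in [('flux',0),('pliers',0),('pot',0)]:
    for r in nets.mark_of(q,p)[:1]: print(q,np.round(onplane(p,r['point'],z)[0],1))
print(robot.finish_job())
E
```

```text
flux [694.3 283.7   0. ]
pot [ 700.7 -285.1    0. ]
the job is handed in; nothing more can be done
None
```

I packed the cork sheet and then the second glass panel into the carrier, and handed the job in at about 31 s of the 61 s allowed. It reports no verdict.

**How it went:**
- **Cork sheet:** I slid the large cork sheet under the lip until it touched the end stop (about 4 N) and the posts (about 4–6 N). I turned it a fraction of a degree until the wrist torque showed it bearing evenly on both posts, then released it.
- **Second panel:** I laid it on the sheet and slid it home the same way. Pushes stayed around 6 N or less. A small wrist torque of about -0.1 N m remained when I let go, so the two posts may not have been loaded quite evenly.

**Last checks:**
- **Final wrist picture:** it shows the panel flat and flush with both posts. Its front end is under the lip, and its rear edge is in line with the sheet's.
- **Position:** I judged x and y from touch and pictures; my camera estimate of the carrier was only good to about 3 mm.
- **Bystanders:** the bottle and pot were within about 6 mm of their first readings, which is within the network's error. The network did not find the pliers in the last top view, so they were not confirmed there. The arm never worked near them.

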